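Let the trailer's strap winch off one notch

ROBOT

A 7-joint arm with a two-finger parallel gripper is mounted at the origin on the work surface. World frame = base frame: x ahead of the robot, y to its left, z up, the work surface at z = 0. Lengths are in m, angles in rad, forces in N, time in s.
With the tool pointing down it reaches from about 0.4 to 0.875 m from the base axis. Payload 19.3 kg.
Tool frame: the origin (TCP) lies at the very end of the fingers, on their centre line; the grasp point (between the pads) lies 19 mm behind it; z points along the fingers, y is the direction in which the jaws open and shut (so a half turn about z gives the same grasp; the last joint's range is limited). The gripper opens to 85 mm and grips with 20 to 120 N. Pads are 22 mm wide; open, the fingers measure 114 mm over their backs; the gripper's body (76 mm by 85 mm) begins 54 mm behind the grasp point. The pads swing forward as they close: fully open they stand 13 mm farther back than shut.
Start: joints at [1.099, 0.521, -0.036, 1.599, 0.021, 1.021, -0.113], TCP at [0.244, -0.575, 0.231] pointing down, gripper open.
Joint ranges: [-2.91, 2.91], [-0.3, 2.13], [-1.5, 1.42], [0.17, 2.43], [-1.26, 4.41], [0.16, 1.93], [-2.52, 2.52]. Speed limits (rad/s): [1.89, 1.89, 2.39, 2.39, 3.01, 3.01, 3.01].

INTERFACE

Orientations are given as a unit quaternion [w, x, y, z].
In Python, from plant import arm gives the robot as it stands.
- The arm moves only by the tool carry_out, never from a script. Its argument "moves" is text: rows parted by semicolons, each of 7 numbers parted by spaces: the opening, from 0 (shut) to 1 (fully open), then the shift along the tool's x, y, z in mm, then the turn, a rotation vector about the tool's x, y, z in rad. A call has 1 to 12 rows; each row is the pose to reach, as a shift and turn from the pose commanded when the call began, along the tool's axes at that moment; what a row does not reach only later rows make up. A row lasts 1/8 s, in which the tool goes at most 62.5 mm and 10.7 degrees, less where a joint would pass 70% of its speed; a pose out of reach is approached as far as the arm can. A call with a gripper value outside its range is refused whole. The fingers move at their own pace and stop on an object; the grip force is fixed at half the most. Time passes only in rows, so rows that repeat a pose let the fingers close. It gives the time, the measured TCP pose, the force and the opening at its end, in the units of the state.
- arm.get_state(): the state, without advancing time (a new reading comes with each control period).
- arm.read_camera(name): name is "scene" or "top"; returns a dict with "frame" (480x640x3 uint8, red, green, blue), "mtx" (3x3 intrinsics, pixels), "k1" (the pictures are not rectified: a ray, as slopes to the right and down, at radius r is drawn at 1 + k1 r^2 times it, then the intrinsics apply), "position" and "rotation" of the camera in the world. Camera axes: x right, y up, looking along -z (the intrinsics and any distortion apply to the point x, -y, -z); pixel columns grow to the right and rows downward; lengths in m; the calibration is good to about 2 mm. A picture is of the moment at which its call begins. There is no depth.
- arm.sign_off(): hands the job in, once; it reports no verdict.
The state is a dict: "time": time; "qpos": joint angles; "qd": joint speeds; "joint_efforts": joint torques, N m; "eef_pos": TCP position; "tcp_rot": TCP orientation; "ft_force": force on the tool from outside, world axes, zero at the start; "ft_torque": the same for the moment, N m; "grip_width": finger opening in m.
Only numpy, scipy, OpenCV 4.12 (cv2) and the standard library are available. Lean on these libraries where they do the work, as an engineer would, in place of code of your own. Each camera call takes 0.05 s, during which the arm holds its last target.

TASK

The strap winch on the bench has been wound one click too tight: let it off by exactly one notch. With a fingertip lift the pawl out of the teeth by its red sleeve and lay it back on its stop, push the toothed wheel backward by one tooth (its top towards the pawl), then tip the pawl over again so that it drops fully home in the next gap. Only push, gently, with the fingertips: grip and lift nothing, and leave the loose things around the winch where they are.

Things in the scene. Friction and masses are not known exactly. Their poses are not given: they have to be found in the camera images.
- winch: Strap winch of a car-transport trailer: blue base plate (225 x 225 x 10 mm) and two cheek plates (tops 112 mm up), bolted down. Origin on the bench; z up; x along the axle, from the bar head (-x end) to the toothed ratchet wheel (+x end, outside the cheek, which lies at x 40 to 46); y across, towards the pawl. Offsets in the other entries are in this frame, mm.
- axle (a point): Centre of the ratchet wheel, fixed to the frame: x 59, y 0, 85 above the bench. Wheel: dark steel, 14 thick (x 52 to 66), 116 across the teeth, 86 at the roots, 8 teeth 45 degrees apart (a notch is 0.785 rad). A boss of radius 20 stands 10 out of its outer face. At the top of the wheel nothing but the teeth stands higher than 112.
- ratchet_wheel (a joint): Wheel angle, rad. GROWS as it turns BACKWARD (its top moves towards +y, the pawl). At 0 a tooth bears on the pawl's nose, which blocks backward turning; starts at -0.26 to -0.02 (the pawl's play in its gap). The pawl seats fully in the next gap from about 0.47 to 0.785. Stays where it is left; turning it takes about 0.18 N m (3 to 5 N at a tooth).
- tooth_mark (a point): Middle of the land of the yellow-painted tooth (58 from the axle, mid-thickness), the topmost at the start: 4 degrees to the -y side of straight up at joint 0; it turns with the wheel. Each tooth: a steep, near-radial face on its +y side (as seen at the top), a land 8 degrees wide, and on its -y side a back sloping about 45 degrees down to the root, over 14 degrees.
- pivot (a point): Pawl's pivot, fixed to the frame: x 59, y 75.6, 81.4 above the bench. The pawl (bright steel, 14 thick, in the wheel's plane, 56 from pivot to nose) leans from here up towards the wheel, its nose in a gap between two teeth.
- pawl_grip (a point): Middle of the pawl's red lifting sleeve: a rod 13 thick, parallel to the axle, standing out sideways from the pawl at x 69 to 105 (17 mm rim to x 109), beyond the wheel's outer face. 41 from the pivot; pawl seated: 21 nearer the wheel (-y) than the pivot and 35 above it. A fingertip on its wheel side, pushing it to +y round the pivot, lifts the nose out of the teeth.
- pawl (a joint): Pawl angle, rad: 0 = nose fully home in a gap; grows as it is lifted out and over; 1.1 = laid back on its stop, leaning away from the wheel (sleeve then 22 beyond the pivot in +y, 35 above it). Past about 0.6 it falls to the stop, below about 0.4 into the wheel, by its own weight (0.18 kg); in between it may balance. Nose on top of a tooth: about 0.27.
- socket: loose deep socket, bright steel, 28 mm across, 62 mm tall, standing on the winch's base plate; origin under its centre
- nut: loose hexagon nut, 33 mm across, 16 mm thick, lying on the base plate; origin under its centre
- winch_bar: loose dark steel winch bar, 19 mm thick, 340 mm long, with a rubber grip, lying beside the winch on its pawl side (+y of the winch); origin under its middle
- spanner: loose steel spanner, 195 mm long, 9 mm thick, lying beside the winch on its other side; origin under its middle
- spray_can: loose blue spray can with a red cap, 65 mm across, 197 mm tall, standing; origin under its centre
- parts_bowl: loose steel parts bowl, 130 mm across, 35 mm tall; origin under its centre
- screwdriver: loose screwdriver with a green handle, 210 mm long, 26 mm thick, lying; origin under its middle

How it is judged:
By the outcome, as a careful person would: the job done as asked, in the order asked, and still so for the second after the job is handed in, with the robot touching nothing.
It also fails if it takes over 58 s, if anything falls off the work surface, if the arm or the gripper's body presses on something with over 40 N, if the wrist force passes 120 N, or if a joint passes its speed limit or range.

## Working session

There is one attempt and no reset: what is moved stays moved. The work goes in short steps, Python scripts to look and compute and a tool call to move; the robot and the scene stay as the last step left them, time stands still between calls to the robot, and variables do not carry over. Pictures are saved under pics/ and viewed, and the job is handed in when it is done.

Besides the shell and the picture viewer there is one more tool, called by a JSON object that holds its "method" and its "body", one argument or row to a line. carry_out: Moves the arm, as the interface text tells. Its arguments: {"type":"object","properties":{"moves":{"type":"string"}},"required":["moves"]}

```bash
mkdir -p pics; ls; python3 - <<'E'
from plant import arm
import cv2,numpy as np
s=arm.get_state()
for k,v in s.items(): print(k,np.round(v,4))
for n in("scene","top"):
    c=arm.read_camera(n); cv2.imwrite(f"pics/{n}0.png",c["frame"][:,:,::-1])
    print(n,c["mtx"],c["k1"],c["position"],c["rotation"])
E
```

```text
pics
time 0.0
qpos [ 1.0988  0.522  -0.0363  1.6     0.0212  1.0211 -0.1128]
qd [-0.0002 -0.0006 -0.0011  0.0008 -0.0001  0.0001  0.0008]
joint_efforts [-1.80000e-03 -9.27084e+01  1.97900e+00 -3.69933e+01  1.78000e-02
  8.00000e-03  1.00000e-04]
eef_pos [ 0.2443 -0.5749  0.2307]
tcp_rot [-6.000e-04  9.799e-01  1.996e-01 -1.000e-04]
ft_force [-0.1277  0.4378 -0.1929]
ft_torque [-0.0186 -0.0157  0.0187]
grip_width 0.0857
scene [[455.75908509   0.         319.14368037]
 [  0.         455.75908509 239.13778133]
 [  0.           0.           1.        ]] -0.03874254071467088 [ 1.28237479 -0.3483028   0.7369996 ] [0.76449332 0.37955149 0.22895901 0.46804744]
top [[433.5690032    0.         321.12185458]
 [  0.         433.5690032  236.53365526]
 [  0.           0.           1.        ]] -0.08310904284701631 [0.36922354 0.02800702 1.29311024] [-0.70275369 -0.05677518  0.05658953  0.70690272]
```

View pics/scene0.png

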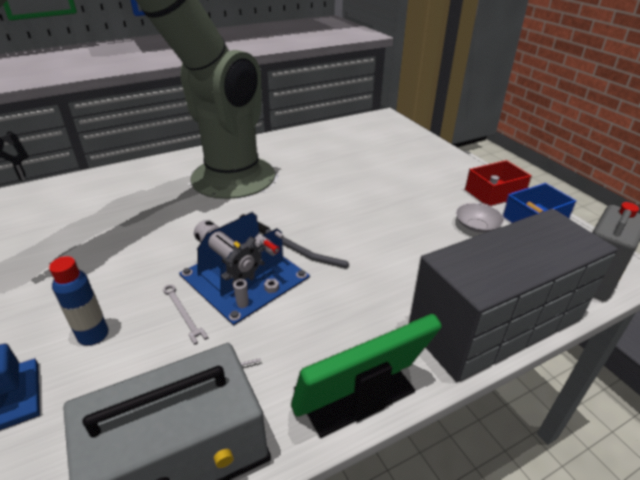

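View pics/top0.png

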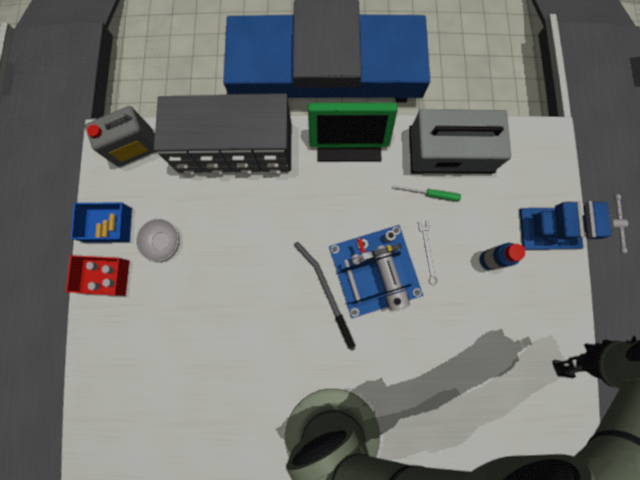

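```bash
cat > h.py <<'E'
import numpy as np,cv2
from scipy.spatial.transform import Rotation as R
def rot(q): return R.from_quat([q[1],q[2],q[3],q[0]]).as_matrix()
def proj(c,P):
    P=np.atleast_2d(P);p=(P-c["position"])@rot(c["rotation"]);s=np.c_[p[:,0]/-p[:,2],-p[:,1]/-p[:,2]]
    s=s*(1+c["k1"]*(s**2).sum(1,keepdims=True));K=c["mtx"]
    return s*[K[0,0],K[1,1]]+[K[0,2],K[1,2]]
def ray(c,uv):
    K=c["mtx"];d=(np.atleast_2d(uv)-[K[0,2],K[1,2]])/[K[0,0],K[1,1]];s=d.copy()
    for _ in range(20): s=d/(1+c["k1"]*(s**2).sum(1,keepdims=True))
    return np.c_[s[:,0],-s[:,1],-np.ones(len(s))]@rot(c["rotation"]).T
def onz(c,uv,z):
    r=ray(c,uv);return c["position"]+r*((z-c["position"][2])/r[:,2:])
def tri(cs,uvs):
    A=0;b=0
    for c,uv in zip(cs,uvs):
        r=ray(c,uv)[0];r=r/np.linalg.norm(r);M=np.eye(3)-np.outer(r,r);A=A+M;b=b+M@c["position"]
    return np.linalg.solve(A,b)
E
python3 - <<'E'
from plant import arm
from h import *
import pickle
cs={n:arm.read_camera(n) for n in("scene","top")}
pickle.dump(cs,open("c0.pkl","wb"))
for n,roi in(("top",(300,210,440,330)),("scene",(170,205,320,330))):
    f=cs[n]["frame"];x0,y0,x1,y1=roi
    cv2.imwrite(f"pics/{n}0z.png",cv2.resize(f[y0:y1,x0:x1,::-1],None,fx=5,fy=5,interpolation=cv2.INTER_CUBIC)[:600,:800])
    hsv=cv2.cvtColor(f,cv2.COLOR_RGB2HSV)
    m=cv2.inRange(hsv,(100,110,40),(125,255,255));k=np.zeros_like(m);k[y0:y1,x0:x1]=m[y0:y1,x0:x1]
    pts=np.argwhere(k)[:,::-1].astype(np.float32)
    h=cv2.convexHull(pts);a=cv2.approxPolyDP(h,5,True)[:,0]
    print(n,a.tolist(),len(pts)); print(np.round(onz(cs[n],a,0.01),4))
    for nm,lo,hi in(("red",(0,130,90),(6,255,255)),("yel",(20,130,90),(32,255,255))):
        m=cv2.inRange(hsv,lo,hi);k=np.zeros_like(m);k[y0:y1,x0:x1]=m[y0:y1,x0:x1]
        nn,_,st,ce=cv2.connectedComponentsWithStats(k);print(nm,st[1:].tolist(),ce[1:].round(1).tolist())
E
```

```text
top [[415.0, 297.0], [351.0, 316.0], [330.0, 246.0], [389.0, 228.0], [401.0, 233.0], [419.0, 286.0]] 3371
[[ 0.3948 -0.2479  0.01  ]
 [ 0.3413 -0.0582  0.01  ]
 [ 0.5481  0.0014  0.01  ]
 [ 0.6018 -0.177   0.01  ]
 [ 0.5863 -0.2128  0.01  ]
 [ 0.427  -0.261   0.01  ]]
red [[359, 240, 5, 13, 44]] [[361.2, 245.2]]
yel [[387, 246, 5, 5, 18]] [[389.1, 248.1]]
scene [[308.0, 276.0], [233.0, 323.0], [181.0, 274.0], [207.0, 234.0], [252.0, 214.0]] 4594
[[ 5.540e-01  4.000e-04  1.000e-02]
 [ 6.157e-01 -2.068e-01  1.000e-02]
 [ 4.108e-01 -2.676e-01  1.000e-02]
 [ 2.826e-01 -1.667e-01  1.000e-02]
 [ 2.476e-01 -2.610e-02  1.000e-02]]
red [[264, 241, 13, 11, 63]] [[269.8, 245.5]]
yel [[234, 241, 6, 7, 28]] [[236.8, 244.1]]
```

View pics/top0z.png

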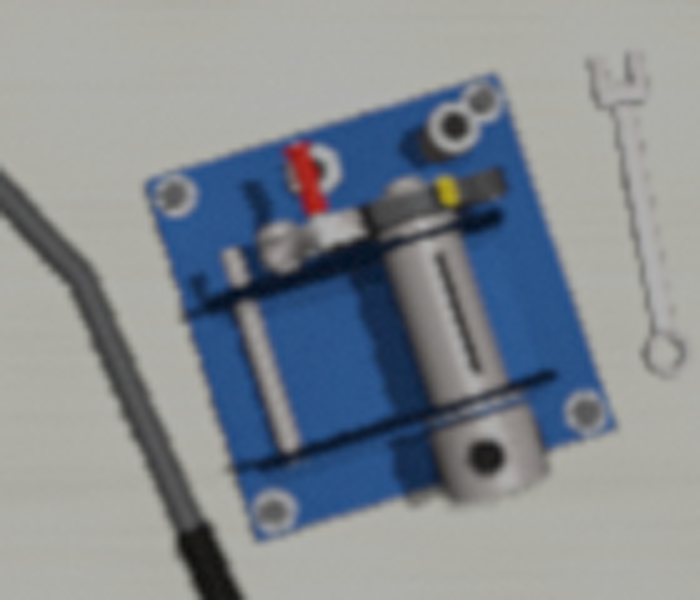

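View pics/scene0z.png

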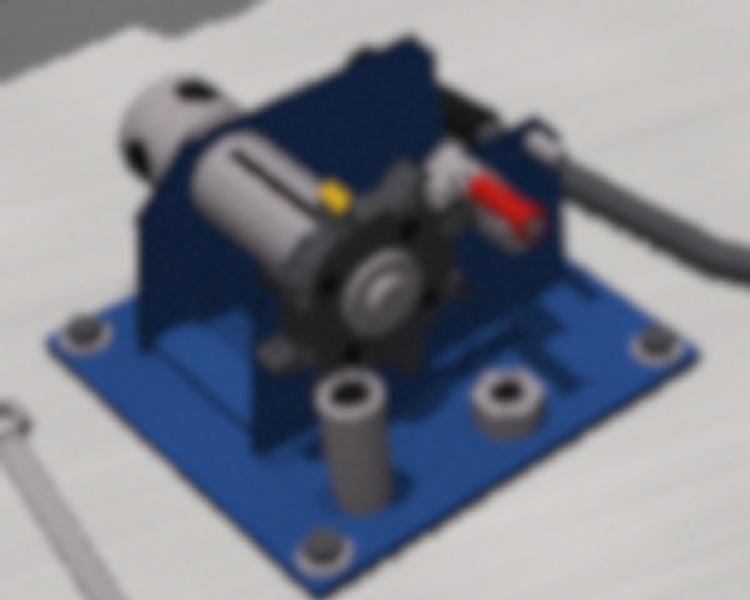

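```bash
python3 - <<'E'
from h import *
import pickle
cs=pickle.load(open("c0.pkl","rb"));T=cs["top"];S=cs["scene"]
t=np.array([[329.4,247.2],[399,224.6],[423.2,295.6],[351,318.2]])-.4
s=np.array([[309.8,275.8],[234,324.6],[179.6,273.4]])-.4
a=onz(T,t,.01);b=onz(S,s,.01)
print(a.round(4),[np.linalg.norm(a[i]-a[i-1]).round(4) for i in range(4)],a.mean(0));print(b.round(4))
# rigid fit; corners order: (+x,+y),(+x,-y),(-x,-y),(-x,+y)
m=np.array([[1,1],[1,-1],[-1,-1],[-1,1]])*.1125
def fit(m,p):
    mc=m-m.mean(0);pc=p-p.mean(0);th=np.arctan2((mc[:,0]*pc[:,1]-mc[:,1]*pc[:,0]).sum(),(mc*pc).sum())
    r=np.array([[np.cos(th),-np.sin(th)],[np.sin(th),np.cos(th)]]);return th,p.mean(0)-r@m.mean(0)
for M,p in((m,a),(m[:3],b),(np.r_[m,m[:3]],np.r_[a,b])):
    th,o=fit(M,p[:,:2]);print("th",th,"o",o)
    r=np.array([[np.cos(th),-np.sin(th)],[np.sin(th),np.cos(th)]])
def loc(P): return np.r_[r.T@(P[:2]-o),P[2]]*1000
print("red",loc(tri([T,S],[[361.2,245.2],[269.8,245.5]])))
y=tri([T,S],[[389.1,248.1],[236.8,244.1]]);print("yel",loc(y))
def W(p): p=np.array(p)/1000;return np.r_[r@p[:2]+o,p[2]]
for nm,p in(("axle",[69,0,85]),("grip",[89,54.6,116.4]),("mark",[59,-4,143]),("pivot",[66,75.6,81.4])):
    print(nm,W(p).round(4),proj(T,W(p)).round(1),proj(S,W(p)).round(1))
for nm,uv,z in(("socket",[452/5+300-.4,126/5+210-.4],.072),("nut",[319/5+300-.4,170/5+210-.4],.026)):
    print(nm,loc(onz(T,uv,z)[0]))
E
```

```text
[[ 0.5457  0.0044  0.01  ]
 [ 0.6133 -0.2064  0.01  ]
 [ 0.3998 -0.2713  0.01  ]
 [ 0.3361 -0.0569  0.01  ]] [np.float64(0.2184), np.float64(0.2214), np.float64(0.2231), np.float64(0.2236)] [ 0.4737345  -0.13256227  0.01      ]
[[ 0.5536  0.0044  0.01  ]
 [ 0.6195 -0.2067  0.01  ]
 [ 0.4053 -0.2706  0.01  ]]
th 0.29451849130827024 o [ 0.4737345  -0.13256227]
th 0.29335938996360833 o [ 0.47938282 -0.13259675]
th 0.2954319641389002 o [ 0.476133   -0.13261859]
red [ 70.73580971  31.2951277  117.90996371]
yel [ 39.49042252 -33.96727986 139.40995918]
axle [ 0.5421 -0.1125  0.085 ] [[371.  244.2]] [[259.3 262.9]]
grip [ 0.5454 -0.0545  0.1164] [[351.1 241.5]] [[283.4 245.2]]
mark [ 0.5337 -0.1193  0.143 ] [[376.  244.2]] [[252.9 240.9]]
pivot [ 0.5173 -0.0411  0.0814] [[345.7 253.3]] [[284.5 248.8]]
socket [ 79.84139708 -62.65335976  72.        ]
nut [83.36846352 11.79113406 26.        ]
```

```bash
python3 - <<'E'
from h import *
import pickle
cs=pickle.load(open("c0.pkl","rb"));T=cs["top"];S=cs["scene"]
th=.2945;o=np.array([.47613,-.13262]);r=np.array([[np.cos(th),-np.sin(th)],[np.sin(th),np.cos(th)]])
def loc(P): return (np.r_[r.T@(P[:2]-o),P[2]]*1000).round(1)
zt=lambda x,y:[x/5+300-.4,y/5+210-.4]
zs=lambda x,y:[x/5+170-.4,y/5+205-.4]
print("boss face centre x76,y0",loc(onz(S,zs(384,288),.085)[0]))
print("drum edges top, near wheel",loc(onz(T,zt(385,240),.085)[0]),loc(onz(T,zt(465,215),.085)[0]))
print("drum edges far",loc(onz(T,zt(430,392),.085)[0]),loc(onz(T,zt(510,365),.085)[0]))
print("cheek1 top (x43,z112)",loc(onz(T,zt(345,265),.112)[0]),loc(onz(T,zt(480,225),.112)[0]))
print("cheek2",loc(onz(T,zt(350,437),.112)[0]),loc(onz(T,zt(500,390),.112)[0]))
print("pivot bolt in top z81, x~66+",loc(onz(T,zt(277,247),.0814)[0]))
print("red ends: rim x109",loc(onz(T,zt(299,147),.1164)[0]),"inner x69",loc(onz(T,zt(316,212),.1164)[0]))
print("red ends scene: rim",loc(onz(S,zs(530,223),.1164)[0]),"inner",loc(onz(S,zs(480,188),.1164)[0]))
print("wheel top: edges",loc(onz(T,zt(505,183),.1)[0]))
print("yel",loc(onz(T,[389.1,248.1],.142)[0]),loc(onz(S,[236.8,244.1],.142)[0]))
E
```

```text
boss face centre x76,y0 [ 47.3 -19.   85. ]
drum edges top, near wheel [28.2 -3.2 85. ] [ 28.2 -50.7  85. ]
drum edges far [-59.9  -0.5  85. ] [-59.1 -47.9  85. ]
cheek1 top (x43,z112) [ 19.8  26.3 112. ] [ 18.6 -51.6 112. ]
cheek2 [-69.9  52.7 112. ] [-70.2 -33.2 112. ]
pivot bolt in top z81, x~66+ [42.7 55.6 81.4]
red ends: rim x109 [ 88.8  30.8 116.4] inner x69 [ 51.9  33.  116.4]
red ends scene: rim [ 87.9  33.2 116.4] inner [ 53.3  33.1 116.4]
wheel top: edges [ 37.5 -74.9 100. ]
yel [ 38.6 -34.5 142. ] [ 43.3 -34.7 142. ]
```

```bash
cat >> h.py <<'E'
th=.2945
r2=np.array([[np.cos(th),-np.sin(th)],[np.sin(th),np.cos(th)]])
O=np.array([.47613,-.13262])+r2@np.array([-.020,-.0225])
def W(p): p=np.array(p)/1000;return np.r_[r2@p[:2]+O,p[2]]
def L(P): return np.r_[r2.T@(np.array(P)[:2]-O),P[2]]*1000
RW=np.c_[[-np.sin(th),np.cos(th),0],[np.cos(th),np.sin(th),0],[0,0,-1]] # tool x=winch y, tool y=winch x
def plan(arm,p):
    s=arm.get_state();Rt=rot(s["tcp_rot"])
    print("now",L(s["eef_pos"]).round(1),"F",np.round(Rt.T@s["ft_force"],2),"t",s["time"])
    print("shift",(Rt.T@(W(p)-s["eef_pos"])*1000).round(1),"turn",R.from_matrix(Rt.T@RW).as_rotvec().round(3))
E
python3 - <<'E'
from h import *
from plant import arm
print("O",O)
plan(arm,[90,25,200])
plan(arm,[90,25,300])
E
```

```text
O [ 0.46352193 -0.15995654]
now [-330.2 -333.6  231. ] F [-0.25 -0.61 -0.25] t 0.2
shift [ 456.2 -311.6   31.1] turn [-1.000e-03 -0.000e+00 -1.464e+00]
now [-330.2 -333.6  231. ] F [-0.25 -0.61 -0.25] t 0.2
shift [ 456.2 -311.6  -68.9] turn [-1.000e-03 -0.000e+00 -1.464e+00]
```

{"method": "carry_out", "body": {
  "moves": "0 10 -7 -50 0 0 -0.1; 0 55 -37 -70 0 0 -0.24; 0 100 -68 -70 0 0 -0.38; 0 145 -99 -70 0 0 -0.52; 0 190 -130 -70 0 0 -0.66; 0 235 -160 -70 0 0 -0.8; 0 280 -191 -70 0 0 -0.94; 0 325 -222 -70 0 0 -1.08; 0 370 -253 -60 0 0 -1.22; 0 415 -284 -30 0 0 -1.36; 0 456 -312 0 0 0 -1.464; 0 456 -312 20 0 0 -1.464"
}}

```text
time: 1.7
eef_pos: [0.5431, -0.1058, 0.2099]
tcp_rot: [-0.001, 0.593, 0.805, 0.001]
ft_force: [-0.2, -0.4, -1.2]
grip_width: 0.0
```

```bash
cat > look.py <<'E'
import sys,pickle
from h import *
from plant import arm
t=sys.argv[1]
cs={n:arm.read_camera(n) for n in("scene","top")};pickle.dump(cs,open(f"c_{t}.pkl","wb"))
s=arm.get_state();Rt=rot(s["tcp_rot"])
print("tcp winch",L(s["eef_pos"]).round(1),"Ftool",np.round(Rt.T@s["ft_force"],2),"t",s["time"],"tilt",Rt[:,2].round(3))
for n in cs: print(n,"tcp px",proj(cs[n],s["eef_pos"]).round(1))
a=cs["top"]["frame"][200:320,310:430];b=cs["scene"]["frame"][190:310,180:320]
a=cv2.resize(a,(400,400),interpolation=cv2.INTER_CUBIC);b=cv2.resize(b,(467,400),interpolation=cv2.INTER_CUBIC)
im=np.hstack([a,b])[:, :, ::-1];im=cv2.resize(im,(800,int(400*800/867)));cv2.imwrite(f"pics/l_{t}.png",im)
E
python3 look.py a
```

```text
tcp winch [ 89.1  26.1 209.3] Ftool [-0.46 -0.3  -1.25] t 1.8 tilt [-0.004  0.001 -1.   ]
scene tcp px [[256.1 215.8]]
top tcp px [[375.1 237.6]]
```

View pics/l_a.png

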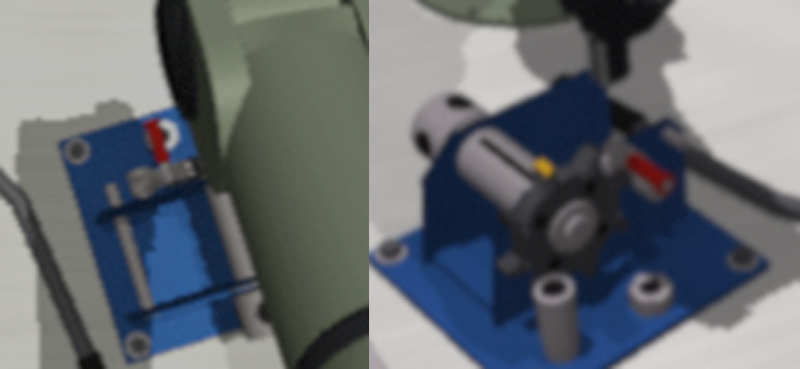

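```bash
python3 - <<'E'
import pickle,cv2
c=pickle.load(open("c_a.pkl","rb"))["scene"]["frame"]
cv2.imwrite("pics/tip_a.png",cv2.resize(c[180:240,220:300,::-1],None,fx=10,fy=10,interpolation=cv2.INTER_CUBIC))
E
```

```text
(no output)
```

View pics/tip_a.png

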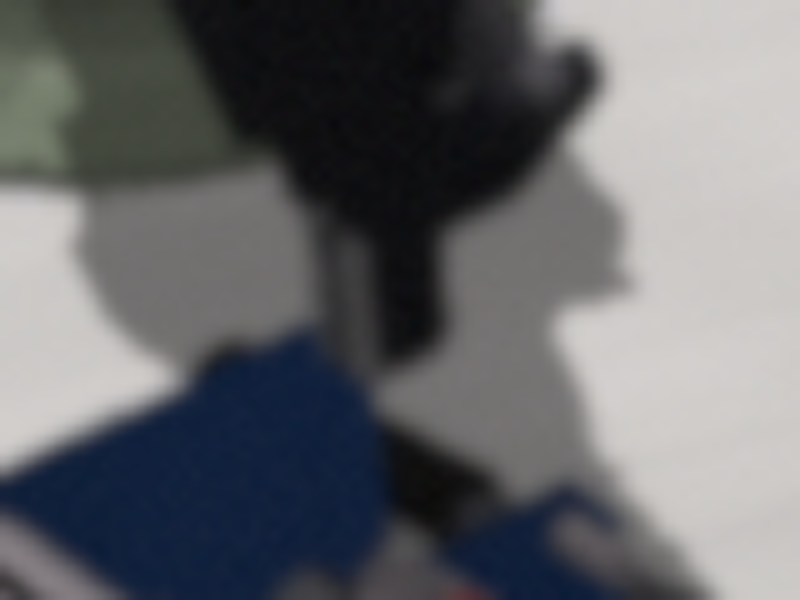

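{"method": "carry_out", "body": {
  "moves": "0 -2 1 25 0 0 0; 0 -4 1 50 0 0 0; 0 -4 1 75 0 0 0; 0 -4 1 95 0 0 0; 0 -4 1 100 0 0 0; 0 -4 1 100 0 0 0"
}}

```text
time: 2.55
eef_pos: [0.5444, -0.1137, 0.112]
tcp_rot: [0.0, 0.596, 0.803, 0.0]
ft_force: [0.5, 0.3, 0.4]
grip_width: -0.0002
```

```bash
python3 look.py b
```

```text
tcp winch [ 91.2  20.8 112.4] Ftool [ 0.28 -0.12 -0.46] t 2.65 tilt [ 0.001 -0.    -1.   ]
scene tcp px [[258.3 254.1]]
top tcp px [[372.4 241.8]]
```

View pics/l_b.png

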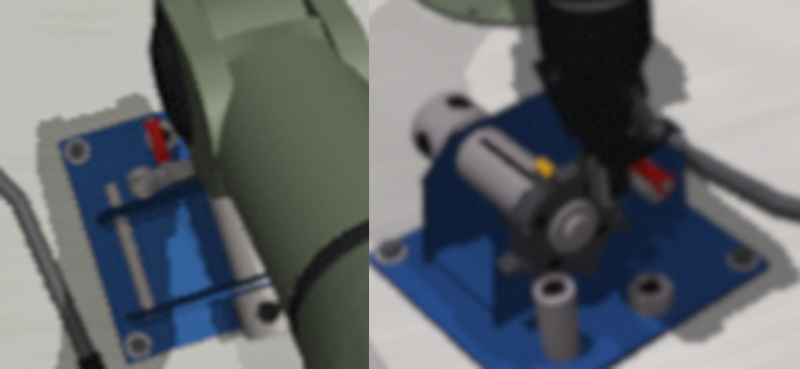

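{"method": "carry_out", "body": {
  "moves": "0 2 0 4 0 0 0; 0 5 0 5 0 0 0; 0 8 0 5 0 0 0; 0 11 0 5 0 0 0; 0 14 0 5 0 0 0; 0 16 0 5 0 0 0; 0 18 0 5 0 0 0; 0 20 0 5 0 0 0"
}}

```text
time: 3.65
eef_pos: [0.5384, -0.0942, 0.1064]
tcp_rot: [0.0, 0.596, 0.803, -0.0]
ft_force: [1.2, -1.6, 0.6]
grip_width: -0.0001
```

```bash
python3 look.py c
```

```text
tcp winch [ 90.8  41.4 106.3] Ftool [-0.06  0.58 -0.31] t 3.75 tilt [ 0.  0. -1.]
scene tcp px [[265.9 252.1]]
top tcp px [[365.2 244.5]]
```

View pics/l_c.png

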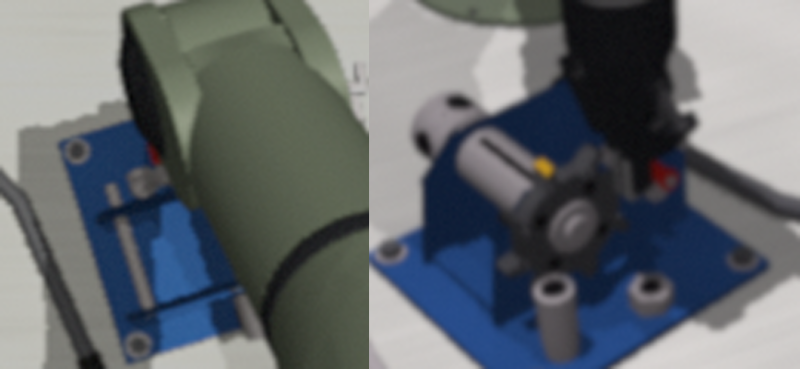

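{"method": "carry_out", "body": {
  "moves": "0 3 0 0 0 0 0; 0 6 0 0 0 0 0; 0 9 0 0 0 0 0; 0 12 0 0 0 0 0; 0 15 0 0 0 0 0; 0 18 0 0 0 0 0; 0 21 0 0 0 0 0; 0 24 0 0 0 0 0; 0 27 0 0 0 0 0; 0 30 0 0 0 0 0; 0 33 0 0 0 0 0; 0 34 0 0 0 0 0"
}}

```text
time: 5.25
eef_pos: [0.5285, -0.0614, 0.1063]
tcp_rot: [-0.0, 0.595, 0.803, 0.0]
ft_force: [-0.1, -0.1, -0.1]
grip_width: -0.0
```

```bash
python3 look.py d
```

```text
tcp winch [ 90.8  75.3 106.3] Ftool [ 0.75 -0.3   0.98] t 5.35 tilt [ 0.  0. -1.]
scene tcp px [[277.7 245.5]]
top tcp px [[353.5 248.1]]
```

View pics/l_d.png

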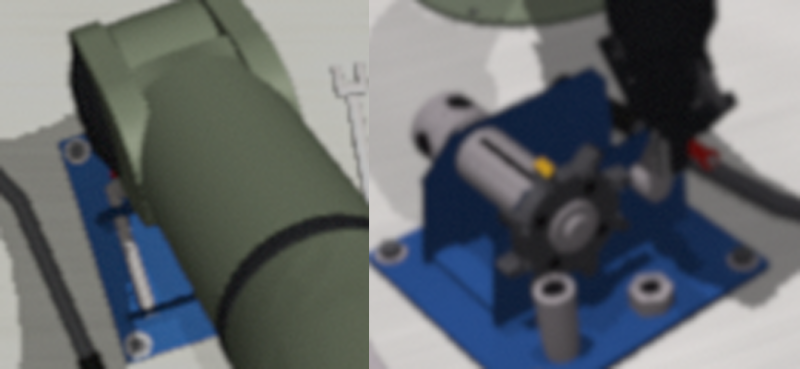

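{"method": "carry_out", "body": {
  "moves": "0 -12 0 0 0 0 0; 0 -15 0 -30 0 0 0; 0 -15 0 -65 0 0 0; 0 -45 -10 -75 0 0 0; 0 -85 -20 -75 0 0 0; 0 -125 -25 -75 0 0 0; 0 -155 -25 -75 0 0 0; 0 -155 -25 -50 0 0 0; 0 -155 -25 -25 0 0 0; 0 -155 -25 -15 0 0 0; 0 -155 -25 -15 0 0 0"
}}

```text
time: 6.72
eef_pos: [0.5495, -0.2175, 0.1211]
tcp_rot: [-0.0, 0.596, 0.803, -0.0]
ft_force: [0.7, 0.5, 0.4]
grip_width: 0.0001
```

```bash
python3 look.py e
```

```text
tcp winch [ 66.1 -80.2 122.1] Ftool [-1.06 -0.16 -0.28] t 6.825 tilt [ 0.001 -0.    -1.   ]
scene tcp px [[211.7 266.3]]
top tcp px [[410.5 239.1]]
```

View pics/l_e.png

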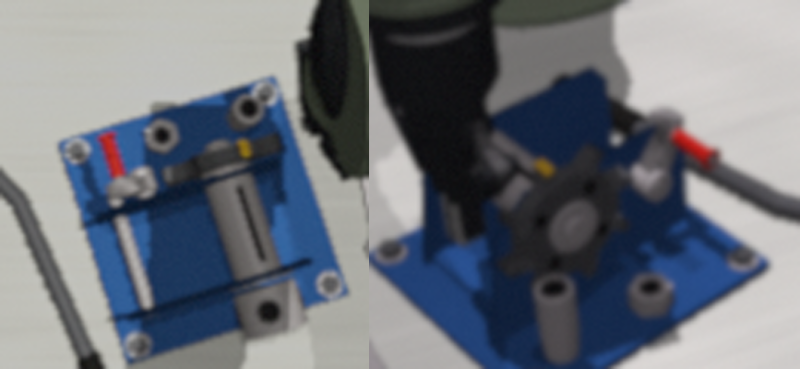

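```bash
cat > blobs.py <<'E'
import sys,pickle
from h import *
cs=pickle.load(open(f"c_{sys.argv[1]}.pkl","rb"))
for nm,lo,hi in(("red",(0,130,90),(6,255,255)),("yel",(20,130,90),(32,255,255))):
    ce={}
    for n,(x0,y0,x1,y1) in(("top",(310,200,430,320)),("scene",(180,190,320,310))):
        m=cv2.inRange(cv2.cvtColor(cs[n]["frame"],cv2.COLOR_RGB2HSV),lo,hi);k=np.zeros_like(m);k[y0:y1,x0:x1]=m[y0:y1,x0:x1]
        c,_,st,g=cv2.connectedComponentsWithStats(k)
        if c>1: i=1+st[1:,4].argmax();ce[n]=g[i];print(nm,n,g[i].round(1),st[i,4])
    if len(ce)==2:print(nm,"winch",L(tri([cs["top"],cs["scene"]],[ce["top"],ce["scene"]])).round(1))
E
python3 blobs.py e; python3 - <<'E'
from h import *;import pickle
cs=pickle.load(open("c_e.pkl","rb"))
cv2.imwrite("pics/top_e.png",cv2.resize(cs["top"]["frame"][220:280,330:410,::-1],None,fx=10,fy=10,interpolation=cv2.INTER_CUBIC))
E
```

```text
red top [346.2 250.7] 25
red scene [284.7 237.3] 62
red winch [ 88.8  97.9 116.5]
yel top [389.2 247.9] 15
yel scene [236.7 244.3] 15
yel winch [ 59.8 -11.9 139.4]
```

View pics/top_e.png

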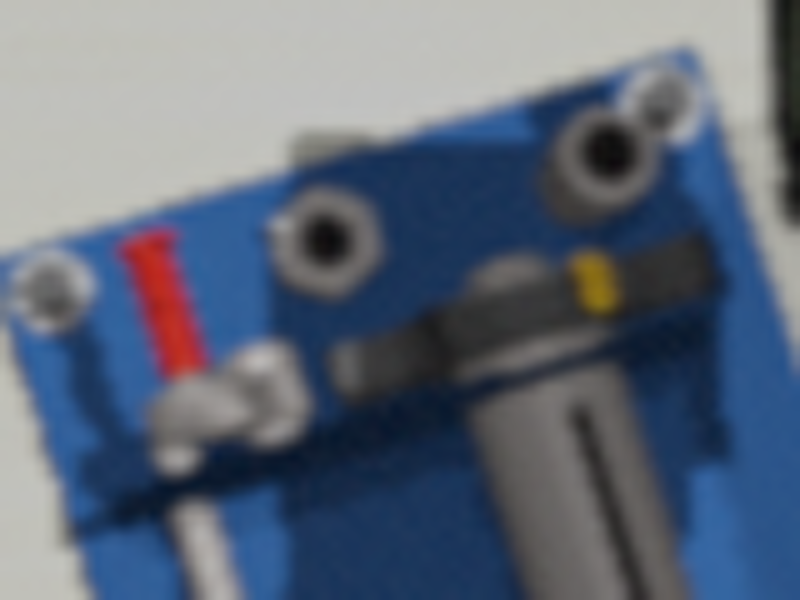

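{"method": "carry_out", "body": {
  "moves": "0 0 0 10 0 0 0; 0 4 0 16 0 0 0; 0 10 0 16 0 0 0; 0 14 0 16 0 0 0; 0 18 0 15 0 0 0; 0 22 0 12 0 0 0; 0 26 0 10 0 0 0; 0 30 0 7 0 0 0; 0 34 0 4 0 0 0; 0 38 0 1 0 0 0; 0 41 0 -2 0 0 0; 0 41 0 -2 0 0 0"
}}

```text
time: 8.32
eef_pos: [0.5384, -0.179, 0.1244]
tcp_rot: [0.001, 0.596, 0.803, -0.0]
ft_force: [1.1, -6.4, 3.5]
grip_width: 0.0001
```

```bash
python3 look.py f; python3 blobs.py f
```

```text
tcp winch [ 66.1 -39.9 124.2] Ftool [-7.22  1.32 -4.3 ] t 8.425 tilt [ 0.002 -0.002 -1.   ]
scene tcp px [[227.7 256.9]]
top tcp px [[396.9 243.4]]
red top [346.2 250.6] 35
red scene [284.6 237.1] 61
red winch [ 89.   97.8 117. ]
yel top [378.2 251.2] 17
yel scene [248.6 238.7] 7
yel winch [ 60.4  19.  138.3]
```

View pics/l_f.png

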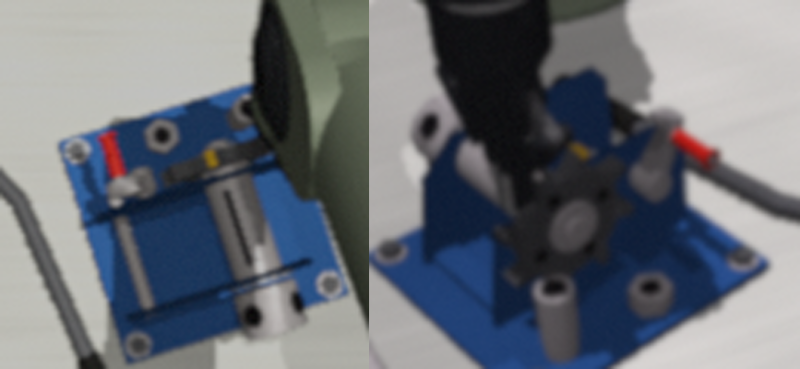

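{"method": "carry_out", "body": {
  "moves": "0 2 0 -1 0 0 0; 0 4 0 -3 0 0 0; 0 6 0 -4 0 0 0; 0 8 0 -6 0 0 0; 0 8 0 -6 0 0 0"
}}

```text
time: 9.05
eef_pos: [0.5354, -0.1701, 0.1295]
tcp_rot: [0.0, 0.595, 0.803, -0.0]
ft_force: [0.4, -2.5, 1.8]
grip_width: 0.0002
```

```bash
python3 look.py g; python3 blobs.py g
```

```text
tcp winch [ 65.8 -30.6 129.3] Ftool [-1.53  0.43 -1.77] t 9.15 tilt [-0.  0. -1.]
scene tcp px [[231. 253.]]
top tcp px [[394.  244.2]]
red top [346.1 250.4] 38
red scene [284.9 237.3] 60
red winch [ 89.5  97.9 116.8]
yel top [374.3 252.7] 15
```

View pics/l_g.png

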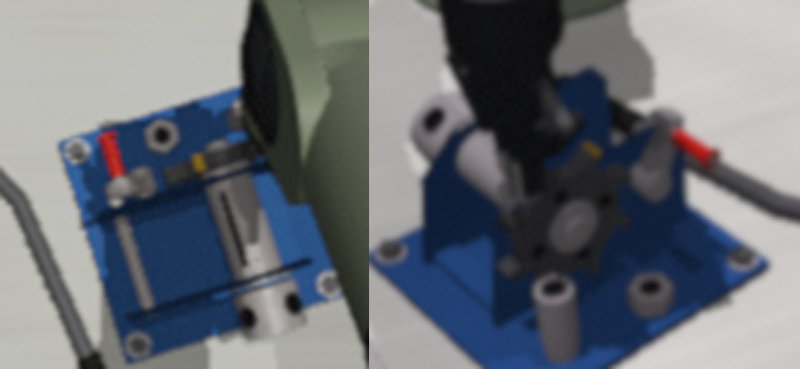

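```bash
python3 - <<'E'
from h import *
import pickle
from scipy.optimize import brentq
for t,uv in(("e",[389.2,247.9]),("f",[378.2,251.2]),("g",[374.3,252.7])):
    T=pickle.load(open(f"c_{t}.pkl","rb"))["top"]
    for R0 in(58,):
        f=lambda a: L(onz(T,uv,(85+R0*np.cos(a))/1000)[0])[1]-R0*np.sin(a)
        a=brentq(f,-1,1);print(t,np.degrees(a),"joint",a+np.radians(4))
E
```

```text
e -12.459851476151409 joint -0.14765226248854463
f 18.41591998789034 joint 0.3912316086522939
g 29.86877849295816 joint 0.591121698330763
```

{"method": "carry_out", "body": {
  "moves": "0 1.5 0 -1 0 0 0; 0 1.5 0 -1 0 0 0; 0 -4 0 -2 0 0 0; 0 -10 0 -15 0 0 0; 0 -12 5 -50 0 0 0; 0 -12 10 -80 0 0 0; 0 -12 20 -80 0 0 0"
}}

```text
time: 10.02
eef_pos: [0.5592, -0.1766, 0.2122]
tcp_rot: [0.002, 0.596, 0.803, 0.001]
ft_force: [-0.8, -0.3, -0.9]
grip_width: -0.0001
```

```bash
python3 look.py h; python3 blobs.py h
```

```text
tcp winch [ 86.5 -42.8 209.6] Ftool [-0.21  0.66  0.34] t 10.125 tilt [ 0.001  0.    -1.   ]
scene tcp px [[227.5 228.9]]
top tcp px [[401.1 230.6]]
red top [345.9 250.1] 34
red scene [285.  237.4] 48
red winch [ 90.3  98.1 116.9]
yel top [373.7 252.9] 16
```

View pics/l_h.png

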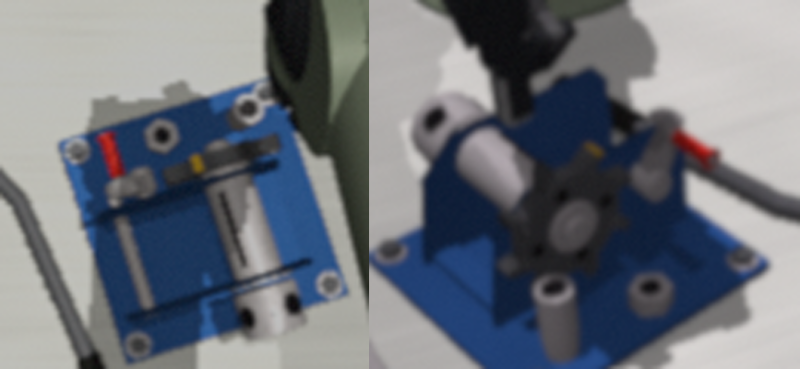

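{"method": "carry_out", "body": {
  "moves": "0 30 3 0 0 0 0; 0 75 3 0 0 0 0; 0 120 3 0 0 0 0; 0 155 3 0 0 0 0; 0 172 3 0 0 0 0; 0 172 3 20 0 0 0; 0 172 3 50 0 0 0; 0 172 3 80 0 0 0; 0 172 3 98 0 0 0; 0 172 3 102 0 0 0; 0 172 3 102 0 0 0"
}}

```text
time: 11.5
eef_pos: [0.511, -0.0108, 0.1074]
tcp_rot: [-0.0, 0.596, 0.803, -0.0]
ft_force: [-0.1, 0.5, -0.4]
grip_width: 0.0004
```

```bash
python3 look.py i
```

```text
tcp winch [ 89.  128.9 107.9] Ftool [-0.31 -0.28 -0.61] t 11.6 tilt [ 0.001 -0.    -1.   ]
scene tcp px [[295.1 234.6]]
top tcp px [[335.2 254.3]]
```

View pics/l_i.png

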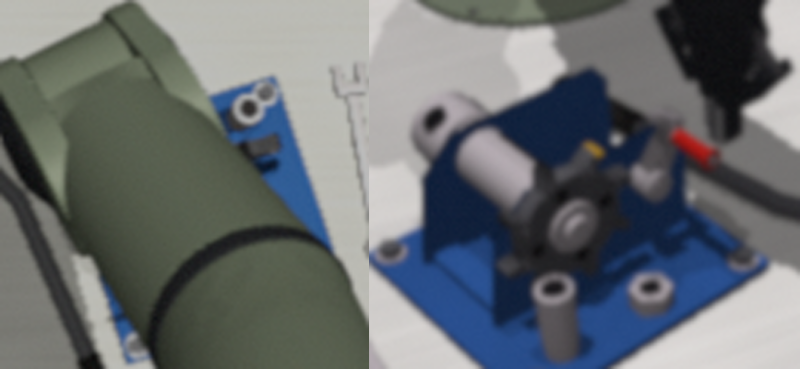

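{"method": "carry_out", "body": {
  "moves": "0 -5 0 0 0 0 0; 0 -10 0 0 0 0 0; 0 -14 0 0 0 0 0; 0 -18 0 0 0 0 0; 0 -21 0 0 0 0 0; 0 -24 0 0 0 0 0; 0 -27 0 0 0 0 0; 0 -30 0 0 0 0 0; 0 -33 0 0 0 0 0; 0 -36 0 0 0 0 0; 0 -39 0 0 0 0 0; 0 -42 0 0 0 0 0"
}}

```text
time: 13.1
eef_pos: [0.5231, -0.0509, 0.1073]
tcp_rot: [-0.0, 0.596, 0.803, -0.0]
ft_force: [0.4, -0.0, -0.5]
grip_width: 0.0001
```

{"method": "carry_out", "body": {
  "moves": "0 -3 0 0 0 0 0; 0 -6 0 0 0 0 0; 0 -9 0 0 0 0 0; 0 -12 0 0 0 0 0; 0 -12 0 0 0 0 0"
}}

```text
time: 13.72
eef_pos: [0.5266, -0.0624, 0.1073]
tcp_rot: [-0.0, 0.596, 0.803, -0.0]
ft_force: [-0.2, 0.7, 0.1]
grip_width: -0.0
```

```bash
python3 look.py j;python3 blobs.py j
```

```text
tcp winch [ 88.7  75.3 107.3] Ftool [-0.52 -0.    0.35] t 13.825 tilt [-0.  0. -1.]
scene tcp px [[277.1 244.7]]
top tcp px [[353.8 248.7]]
red scene [270.  245.2] 76
yel scene [252.8 238.2] 5
```

View pics/l_j.png

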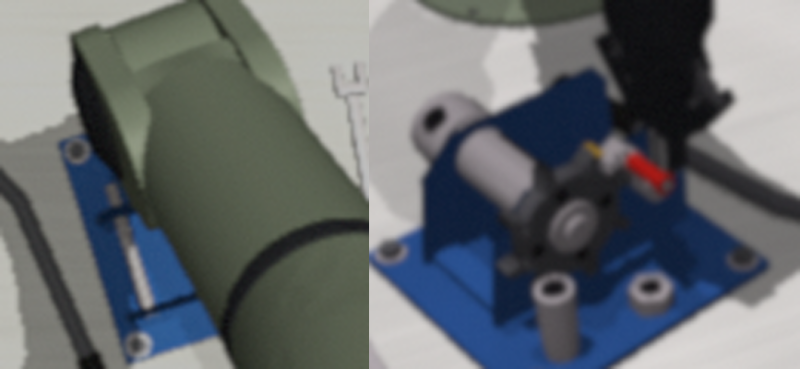

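{"method": "carry_out", "body": {
  "moves": "0 15 0 0 0 0 0; 0 35 0 -20 0 0 0; 0 50 0 -60 0 0 0; 0 50 0 -100 0 0 0; 0 20 -40 -130 0 0 0; 0 -20 -70 -140 0 0 0; 0 -70 -100 -140 0 0 0; 0 -120 -130 -140 0 0 0; 0 -170 -150 -140 0 0 0; 0 -220 -170 -140 0 0 0; 0 -270 -190 -140 0 0 0; 0 -300 -200 -140 0 0 0"
}}

```text
time: 15.32
eef_pos: [0.422, -0.4088, 0.247]
tcp_rot: [-0.0, 0.596, 0.803, -0.0]
ft_force: [-0.1, 0.7, -0.9]
grip_width: 0.0001
```

```bash
python3 look.py k;python3 blobs.py k
```

```text
tcp winch [-112.3 -226.7  246.6] Ftool [ 0.8  -0.2   0.56] t 15.425 tilt [-0.001 -0.    -1.   ]
scene tcp px [[ 89.  208.5]]
top tcp px [[500.6 282.7]]
red top [361.1 245.1] 42
red scene [269.6 245.2] 65
red winch [ 90.7  53.8 118.8]
yel top [373.9 252.9] 14
yel scene [252.5 238. ] 6
yel winch [ 59.5  30.6 133.6]
```

View pics/l_k.png

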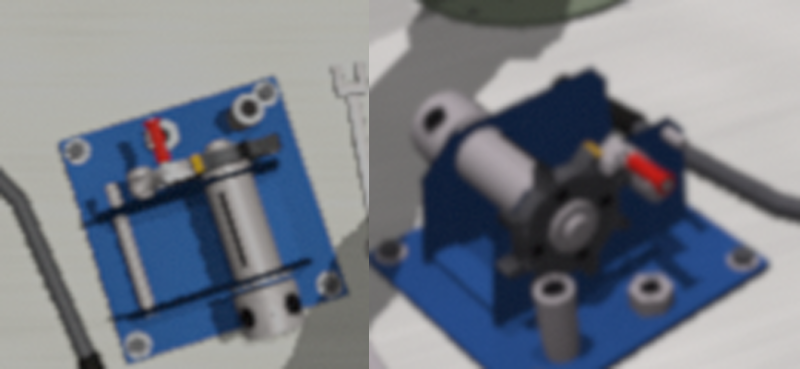

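```bash
python3 - <<'E'
import pickle,cv2,numpy as np
a=pickle.load(open("c0.pkl","rb"));b=pickle.load(open("c_k.pkl","rb"))
cv2.imwrite("pics/cmp.png",np.hstack([cv2.resize(x["top"]["frame"][150:360],(400,131)) for x in(a,b)])[:,:,::-1])
cv2.imwrite("pics/topk.png",b["top"]["frame"][:,:,::-1])
E
```

```text
(no output)
```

View pics/topk.png

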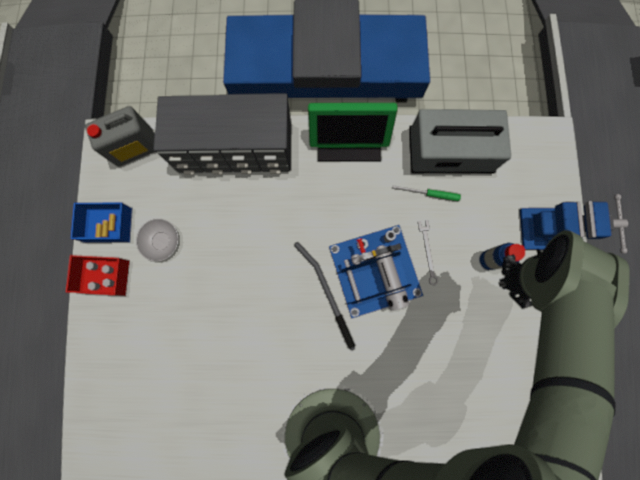

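```bash
python3 -c "
from plant import arm
print(arm.sign_off())"
```

```text
the job is handed in; nothing more can be done
None
```

The winch is let off by one notch and the job is handed in, after about 15.5 s of robot time. With the fingers shut, I pushed the sleeve over until the pawl lay on its stop. I then pushed the wheel backward on the tooth behind the yellow one, and tipped the pawl over again so that it dropped home.

**Wheel:** the yellow mark put the wheel angle at about -0.15 rad before and about 0.62 rad after. That is inside the 0.47–0.785 band where the pawl seats fully.

**Pawl:** when laid back, the sleeve measured (89, 98, 117) mm, against about (89, 98, 116) expected at the stop. After it dropped, the sleeve was within 0.3 px of its starting position in both cameras, so the nose is fully home.

**Forces and loose things:** the largest force I read was about 8 N, while pushing the wheel; I only read it at the end of each move. In the last pictures the loose things look unmoved. I compared them by eye only.

**Disagreements:**
- The base plate's centre is about 20 mm in x and 22 mm in y away from the winch origin. I set the frame from the sleeve, the yellow tooth and the pivot instead.
- The two cameras differed by up to about 6 mm when cast onto a plane.
- The fingertip appeared about 2 px from its predicted place in the scene camera.
- The last triangulated yellow and sleeve heights were 1–2 mm off, because only a small part of each was visible.

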